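Hang the small measuring cup back with its set

ROBOT

A 6-joint arm with a two-finger parallel gripper is mounted at the origin on a cart in front of the work surface, level with it; the furniture and walls round the work are solid. World frame = base frame: x ahead of the robot, y to its left, z up, the work surface at z = 0. Lengths are in m, angles in degrees, forces in N, time in s.
With the tool pointing down it reaches from about 0.3 to 0.75 m from the base axis. Payload 8.5 kg.
Tool frame: the origin (TCP) lies midway between the tips of the shut fingers; the grasp point (between the pads) lies 19 mm behind it; z points along the fingers, y is the line along which they close (so a half turn about z gives the same grasp; the last joint's range is limited). The gripper opens to 85 mm and grips with 20 to 120 N. Pads are 22 mm wide; open, the fingers measure 114 mm over their backs; the gripper's body (76 mm by 85 mm) begins 54 mm behind the grasp point. The pads swing forward as they close: fully open they stand 13 mm farther back than shut.
Start: joints at [57.565, 21.807, 74.336, -0, 83.858, -12.336], TCP at [0.189, 0.516, 0.231] pointing down, gripper open.
Joint ranges: [-178.18, 178.18], [-50.72, 133.34], [12.68, 142.11], [-81.47, 261.47], [9.98, 163.14], [-165.26, 165.26]. Speed limits (degrees/s): [136.94, 136.94, 180, 180, 180, 180].

INTERFACE

Orientations are given as [roll, pitch, yaw] about the fixed x, y, z axes, in that order (R = Rz(yaw) Ry(pitch) Rx(roll)).
In Python, from workcell import r, imaging gives the robot as it stands (r), with the cameras (imaging).
- The arm moves only by the tool move_tool, called after ">>>" by a JSON object that holds its "op" and its "data". Schema: {"type":"object","properties":{"segments":{"type":"object","properties":{"ticks":{"type":"array","items":{"type":"array","items":{"type":"number"},"minItems":7,"maxItems":7},"minItems":1,"maxItems":8}},"additionalProperties":false,"required":["ticks"]},"force":{"type":"number"},"only":{"type":"string"},"quiet":{"type":"boolean"},"lines":{"type":"string"}},"required":["segments"],"additionalProperties":false}. segments is an object whose key "ticks" holds a list of rows, 1 to 8 of them, each of 7 numbers: the finger opening in m, then dx, dy, dz in shares of 40 cm (1.0 is 40 cm), then a rotation vector rx, ry, rz in shares of pi rad (1.0 is pi rad); each row is the pose to reach, as a shift and turn from the pose commanded when the call began, along the tool's axes at that moment; what a row does not reach only later rows make up. A row lasts 1/10 s, in which the tool goes at most 0.05 m and 8.59 degrees, less where a joint would pass 70% of its speed; a pose out of reach is approached as far as the arm can. The fingers move at their own pace and stop on an object; force is the grip in N (left out, the last holds). Time passes only in rows, so rows that do not move let the fingers close. The tool returns the time, the measured TCP pose, the force, the opening and the grip force at its end. only (a regular expression) keeps the lines of the reply that match it, lines (a string "A,B") keeps lines A to B, and quiet returns only ok. A shift or turn number past 1, either way, is cut back to 1. Input that does not fit is refused with a message, and nothing moves.
- r.sense(): the state, without advancing time (a new reading comes with each control period).
- imaging.get_image(name): name is "scene" or "top" or "wrist"; returns a dict with "color" (480x640x3 uint8, red, green, blue), "mtx" (3x3 intrinsics, pixels), "rvec" (rotation vector, rad) and "tvec" (3), from world to camera coordinates, as OpenCV has them; the wrist camera has in their place "hand_eye" (4x4, takes a point from camera to tool coordinates, whose origin is the TCP and whose axes are the flange's). Camera axes: x right, y down, z forward; pixel columns grow to the right and rows downward; lengths in m; the calibration is good to about 2 mm. A picture is of the moment at which its call begins: read the wrist's pose just before it. There is no depth.
- r.sign_off(): hands the job in; it is judged then, once.
The state is a dict: "t": time; "joint_pos": joint angles; "joint_vel": joint speeds; "joint_torque": joint torques, N m; "tool_pos": TCP position; "tool_rot": TCP orientation; "wrist_force": force on the tool from outside, world axes, zero at the start; "torque": the same for the moment, N m; "gripper_width": finger opening in m; "finger_force": force on a finger pad.
Only numpy, scipy, OpenCV 4.12 (cv2) and the standard library are available. Lean on these libraries where they do the work, as an engineer would, in place of code of your own. Each camera call takes 0.05 s, during which the arm holds its last target. There are 200 camera calls.

TASK

The small measuring cup has been hung on the wrong arm of the utensil stand, in front of the slotted turner. Lift it off over the upturned end of that arm, hang it on the other arm in front of the large measuring cup, and push it back along the arm until it stops, its bowl nested in the bowl of the large cup. Leave the turner where it hangs, and leave both cups hanging freely and still.

Things in the scene. Friction and masses are not known exactly. Their poses are not given: they have to be found in the camera images.
- stand: Fixed steel wire stand on a 190 x 270 mm wooden foot. Two parallel arms run from a rear cross bar towards the robot. Origin: middle of the foot, at worktop height; x runs along the arms away from the robot, y left, z up. The arms lie at y = +65 and -65 mm; top of the arms 208 mm above the worktop; nothing is higher than their end stops, 226 mm. Which arm carries the turner varies.
- stand_bar (a point): Middle of the near side of the stand's cross bar, where the arms begin: x = +63 mm in the stand's frame, 205 mm above the worktop. The arms are free from here to their ends, 136 mm nearer the robot.
- left_arm_end (a point): End of the arm at y = +65 mm: its point nearest the robot (x = -73 mm in the stand's frame), at 205 mm, the height of the rods' axes. Each arm is a hairpin of two 6 mm rods, 18 mm over both. Its last 17 mm bend up into an end stop that rises 18 mm above the top of the arm; a loop clears it when raised 19 mm or more from where it rests.
- right_arm_end (a point): The same for the arm at y = -65 mm.
- cup_small: Small steel measuring cup, loose, 60 to 130 g, 149 mm long. Its handle is a closed loop of strip 8 mm wide and 3 mm thick, in the upright plane across the arm; the arm runs through it, so it leaves only over the arm's end. Origin: its eye, the middle of the underside of the loop's top, which rests on the arm; x along the arm away from the robot, z up.
- cup_small_grip (a point): Point in the small cup's loop, 20 mm below its eye, a good height to grip it across the arm with the arm between the fingers. Loop 46 mm wide outside, 40 mm inside, sides upright from 12 to 48 mm below the eye, then narrowing to end 66 mm below it: it can be raised up to 50 mm with the arm inside. Its top slopes to the sides, which centres it on the arm.
- cup_small_base (a point): Middle of the outer base of the small cup's bowl, 11 mm behind and 118 mm below its eye. The bowl lies on its side, mouth towards the robot: 58 mm across at the mouth, 40 mm at the base, 30 mm deep.
- cup_large: Large steel measuring cup, loose, 150 g, hanging near the rear of the other arm. Same loop, origin and axes as the small cup. The small bowl fits loosely into its bowl: pushed back, it meets it softly with the eyes about 20 mm apart; pushed harder it tilts and this cup slides back. Cups slide along an arm with about 1 N and swing easily.
- cup_large_mouth (a point): Middle of the mouth of the large cup's bowl, 33 mm before (nearer the robot than) and 118 mm below its eye. Mouth 80 mm across outside, about 75 mm inside; bowl 50 mm deep. x points into the bowl.
- turner: Slotted steel turner, loose, 90 g, 170 mm long, blade 68 x 76 mm, hanging near the rear of the arm on which the small cup starts, 52 to 78 mm behind it. Same loop, origin and axes as the small cup.

How it is judged (in metres and radians):
On the way:
1. the small cup has come off its arm: its eye is past the ends of both arms (x of cup_small in the frame of stand below -0.074 m and height (world z) of cup_small above 0.2 m), for 0.05 s.
At the end, for the whole second after the job is handed in: Small cup hangs still and upright (15 degrees) by its loop on the large cup's arm, eyes within 34 mm of each other, base of its bowl at least 8 mm inside the large cup's mouth; large cup still hangs on its own arm; turner hangs on its own arm within 30 mm of its start (distance between cup_small and cup_large below 0.034 m and x of cup_small_base in the frame of cup_large_mouth above 0.008 m and distance between cup_small_base and cup_large_mouth below 0.045 m and height (world z) of cup_small between 0.203 and 0.216 m and height (world z) of cup_large between 0.203 and 0.216 m and angle between cup_small's own z axis and vertical below 0.26 rad and height (world z) of turner above 0.203 m and distance of turner from where it was at the start of the episode below 0.03 m and linear speed of each of cup_small, cup_large below 0.03 m/s and angular speed of cup_small below 0.4 rad/s and horizontal distance between turner and cup_large above 0.1 m); the robot touches nothing.
It fails at once if the turner or the large cup is knocked off its arm (height (world z) of any of turner, cup_large below 0.17 m).
It also fails if it takes over 51 s, if anything falls off the work surface, if the arm or the gripper's body presses on something with over 40 N, if the wrist force passes 120 N, or if a joint passes its speed limit or range.

## Working session

There is one attempt and no reset: what is moved stays moved. The work goes in short steps, Python scripts to look and compute and a tool call to move; the robot and the scene stay as the last step left them, time stands still between calls to the robot, and variables do not carry over. Pictures are saved under pics/ and viewed, at most 10 in all, crops included, and the job is handed in when it is done.

```bash
ls; mkdir -p pics; python3 - <<'E'
from workcell import r, imaging
import cv2
s=r.sense();print(s['t'],s['tool_pos'],s['tool_rot'],s['gripper_width'])
for n in("scene","top"):
    d=imaging.get_image(n);cv2.imwrite(f'pics/{n}0.png',d['color'][:,:,::-1]);print(n,d['mtx'].tolist(),d['rvec'],d['tvec'])
E
```

```text
pics
workcell.py
0.0 [0.18884895 0.51625308 0.23072436] [-1.79921047e+02 -1.54136416e-02  1.59900957e+02] 0.08550652165715128
scene [[440.56919820842865, 0.0, 313.7100726394277], [0.0, 440.56919820842865, 242.94062778095883], [0.0, 0.0, 1.0]] [ 1.70849712 -1.09694522  0.70959719] [-0.18635947  0.35267136  0.41936533]
top [[454.21060279672145, 0.0, 325.7659323346411], [0.0, 454.21060279672145, 242.3422580309286], [0.0, 0.0, 1.0]] [ 2.04031878 -2.19649246  0.2271673 ] [0.10373639 0.57243425 0.8645923 ]
```

View pics/scene0.png

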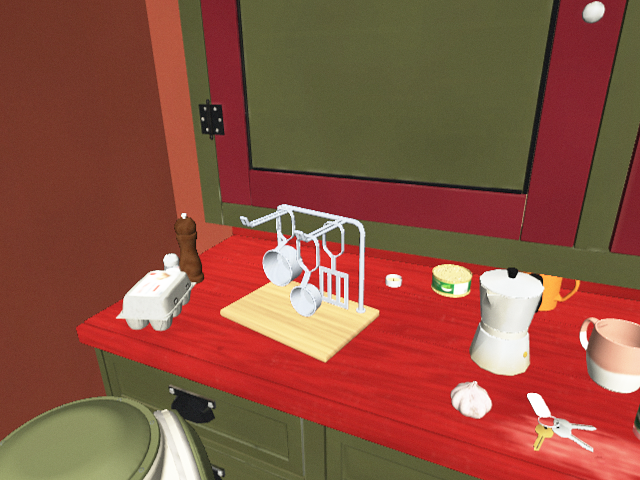

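View pics/top0.png

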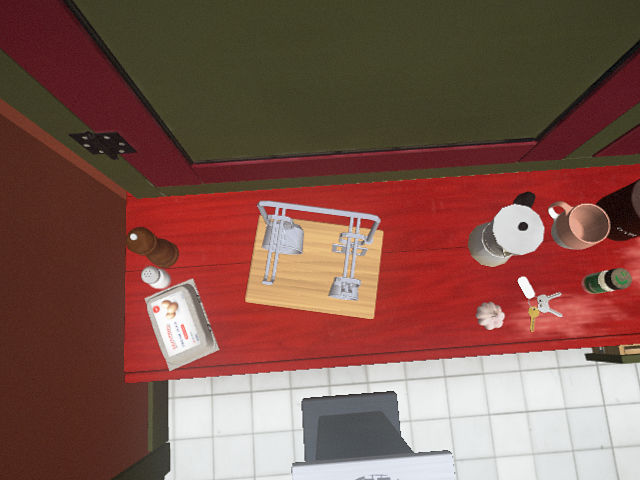

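The right arm (about (350,260) in top) carries the small cup in front of the turner. The large cup is on the left arm, about (283,238). I'll enlarge both views.

```bash
python3 - <<'E'
import cv2,numpy as np
a=cv2.imread('pics/scene0.png')[195:345,220:380];b=cv2.imread('pics/top0.png')[190:325,240:390]
cv2.imwrite('pics/sc.png',cv2.resize(a,None,fx=4,fy=4,interpolation=cv2.INTER_CUBIC))
cv2.imwrite('pics/tc.png',cv2.resize(b,None,fx=4,fy=4,interpolation=cv2.INTER_CUBIC))
E
```

```text
(no output)
```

View pics/sc.png

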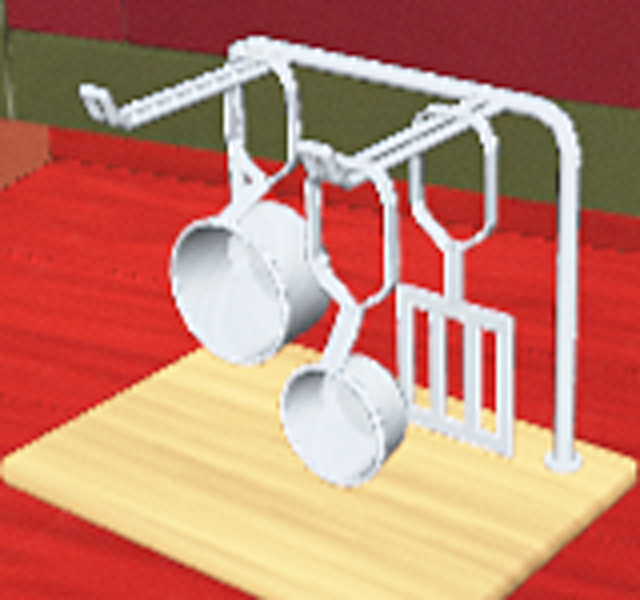

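View pics/tc.png

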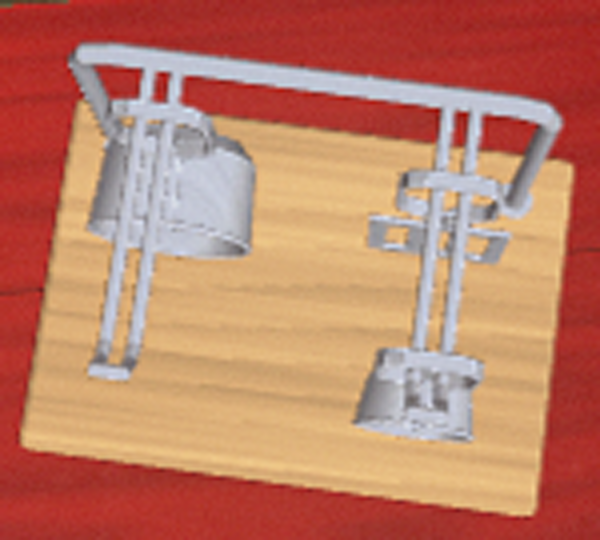

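Enlarged crops:
- **Scene:** left end stop top at about (97,90). Arm/bar junctions at (262,62) and (487,103). Foot corners at (8,470) and (630,462), front corner cut off. Small cup's loop sides at (308,200) and (393,200).
- **Top:** junctions at (163,70) and (461,108). Left end stop at (109,372). Loop tops at (431,364) for the small cup, (449,180) for the turner and (163,115) for the large cup.

```bash
cat > h.py <<'E'
import cv2,numpy as np
from scipy.optimize import least_squares
C={'s':(np.array([[440.569,0,313.710],[0,440.569,242.941],[0,0,1]]),np.array([1.70849712,-1.09694522,.70959719]),np.array([-.18635947,.35267136,.41936533]),(220,195)),
'd':(np.array([[454.2106,0,325.7659],[0,454.2106,242.34226],[0,0,1]]),np.array([2.04031878,-2.19649246,.2271673]),np.array([.10373639,.57243425,.8645923]),(240,190))}
def px(c,p): return (np.array(p,float)+.5)/4-.5+C[c][3]
def ray(c,p):
    K,rv,t,_=C[c];R=cv2.Rodrigues(rv)[0];u=px(c,p)
    return -R.T@t,R.T@np.linalg.inv(K)@[u[0],u[1],1]
def atz(c,p,z):
    o,d=ray(c,p);return o+d*(z-o[2])/d[2]
def tri(ps,pd):
    P=[C[c][0]@np.c_[cv2.Rodrigues(C[c][1])[0],C[c][2]] for c in'sd']
    X=cv2.triangulatePoints(*P,px('s',ps),px('d',pd))[:,0];return X[:3]/X[3]
def proj(c,X): return (cv2.projectPoints(np.array(X,float).reshape(-1,1,3),C[c][1],C[c][2],C[c][0],None)[0][:,0]-C[c][3]+.5)*4-.5
def W(q,p):
    p=np.atleast_2d(np.array(p,float));c,s=np.cos(q[2]),np.sin(q[2])
    return np.c_[q[0]+c*p[:,0]-s*p[:,1],q[1]+s*p[:,0]+c*p[:,1],p[:,2]]
E
python3 - <<'E'
from h import *
np.set_printoptions(precision=4,suppress=True)
for n,a,b in [('Ljunc',(262,62),(163,70)),('Rjunc',(487,103),(461,108)),('Lstop',(97,90),(109,370)),('turner top',(455,110),(449,180))]: print(n,tri(a,b))
obs=[('s',(262,62),(.063,.065,.205)),('s',(487,103),(.063,-.065,.205)),('d',(163,70),(.063,.065,.205)),('d',(461,108),(.063,-.065,.205)),('s',(97,90),(-.072,.065,.226)),('d',(109,372),(-.072,.065,.224))]
f=lambda q:np.concatenate([(proj(c,W(q,p))-u)[0] for c,u,p in obs])
q=least_squares(f,[.6,.1,0]).x;print(q,np.degrees(q[2]));print(f(q).reshape(-1,2))
for n,u in [('small',(431,364)),('turner',(449,180)),('large',(163,115))]:
    X=atz('d',u,.211);c,s=np.cos(q[2]),np.sin(q[2]);d=X[:2]-q[:2];print(n,X,'stand',c*d[0]+s*d[1],-s*d[0]+c*d[1])
print('ends',W(q,[(-.073,.065,.205),(-.073,-.065,.205)]))
E
```

```text
Ljunc [0.6154 0.1418 0.1996]
Rjunc [0.5905 0.0107 0.2019]
Lstop [0.487  0.1637 0.2216]
turner top [0.5591 0.0168 0.2074]
[ 0.5411  0.0865 -0.1869] -10.71037503858099
[[ 13.4567 -10.402 ]
 [  0.6776  -6.6384]
 [ -2.0134   2.3662]
 [ -0.5114  -2.5317]
 [-11.0639  -5.8247]
 [  3.4259   5.4647]]
small [0.4799 0.0332 0.211 ] stand -0.05026801640184358 -0.0636744958009907
turner [0.5573 0.0191 0.211 ] stand 0.028363536575454977 -0.06318709825408388
large [0.5945 0.1383 0.211 ] stand 0.04277336637385572 0.06084788272965317
ends [[0.4815 0.1639 0.205 ]
 [0.4573 0.0362 0.205 ]]
```

Path 0.5 m→ 10+ rows. First call 8 rows.

Careful with the scale: shifts go in shares of 40 cm and turns go in shares of pi rad. That gives: -0.23 m / 0.4 = -0.575, -0.129 m / 0.4 = -0.3225, -9.4 degrees / 180 = -0.0522.

>>> {"op": "move_tool", "data": {"segments": {"ticks":[[0.085, 0, 0, -0.125, 0, 0, 0], [0.085, -0.075, -0.075, -0.2, 0, 0, 0], [0.085, -0.15, -0.15, -0.275, 0, 0, -0.0167], [0.085, -0.25, -0.25, -0.3225, 0, 0, -0.0333], [0.085, -0.325, -0.325, -0.3225, 0, 0, -0.0522], [0.085, -0.4, -0.4, -0.3225, 0, 0, -0.0522], [0.085, -0.5, -0.5, -0.3225, 0, 0, -0.0522], [0.085, -0.575, -0.575, -0.3225, 0, 0, -0.0522]]}}}

```text
t: 0.9
tool_pos: [0.3261, 0.2196, 0.3602]
tool_rot: [-180.0, -0.0, 169.3]
wrist_force: [1.5, -0.0, 0.0]
gripper_width: 0.0849
finger_force: 0.0
```

```bash
cat >> h.py <<'E'
from scipy.spatial.transform import Rotation as Ro
def go(s,pos,yaw):
    R=Ro.from_euler('xyz',s['tool_rot'],degrees=True);T=Ro.from_euler('xyz',[180,0,yaw],degrees=True)
    print('pos',s['tool_pos'],s['tool_rot'],'d',np.round(R.inv().apply(np.array(pos)-s['tool_pos']),4),'rot',np.round((R.inv()*T).as_rotvec(degrees=True),2))
E
python3 - <<'E'
from workcell import r, imaging
from h import *
s=r.sense();print(s['t'],s['joint_pos']);go(s,[.40,.06,.36],169.3)
E
```

```text
0.9 [ 1.65707103e+01  1.37739098e+00  8.00102339e+01 -2.03379559e-03
  9.86143900e+01 -6.27542586e+01]
pos [0.32608051 0.21960932 0.36023814] [-1.79997290e+02 -8.70824955e-04  1.69324664e+02] d [-0.1022 -0.1432  0.0002] rot [-0.   -0.    0.02]
```

To row units: -0.143 m / 0.4 = -0.3575, -0.12 m / 0.4 = -0.3.

>>> {"op": "move_tool", "data": {"segments": {"ticks":[[0.085, -0.075, -0.1, 0, 0, 0, 0], [0.085, -0.15, -0.2, 0, 0, 0, 0], [0.085, -0.225, -0.3, 0, 0, 0, 0], [0.085, -0.255, -0.3575, 0, 0, 0, 0], [0.085, -0.255, -0.3575, 0, 0, 0, 0]]}}}

```text
t: 1.4
tool_pos: [0.4005, 0.0594, 0.3596]
tool_rot: [-180.0, -0.1, 169.0]
wrist_force: [0.2, -0.2, -0.1]
gripper_width: 0.0849
finger_force: 0.0
```

```bash
python3 - <<'E'
from workcell import r, imaging
import cv2
s=r.sense();d=imaging.get_image('wrist');print(s['tool_pos'],s['tool_rot'],d['mtx'].tolist(),d['hand_eye'].tolist())
cv2.imwrite('pics/w1.png',d['color'][:,:,::-1])
E
```

```text
[0.40045794 0.05942551 0.35962867] [-1.79968270e+02 -8.80086794e-02  1.69036352e+02] [[405.4320624986517, 0.0, 316.74959968231184], [0.0, 405.4320624986517, 236.61762981218175], [0.0, 0.0, 1.0]] [[0.0002298216059515222, -0.9574093207379156, -0.28873402942187115, 0.07264535382912524], [0.9999993825715352, -9.38830422833174e-05, 0.0011072680433081737, -0.00042238828430427033], [-0.001087215974311319, -0.288734105623383, 0.9574087080297982, -0.1429178028253721], [0.0, 0.0, 0.0, 1.0]]
```

View pics/w1.png

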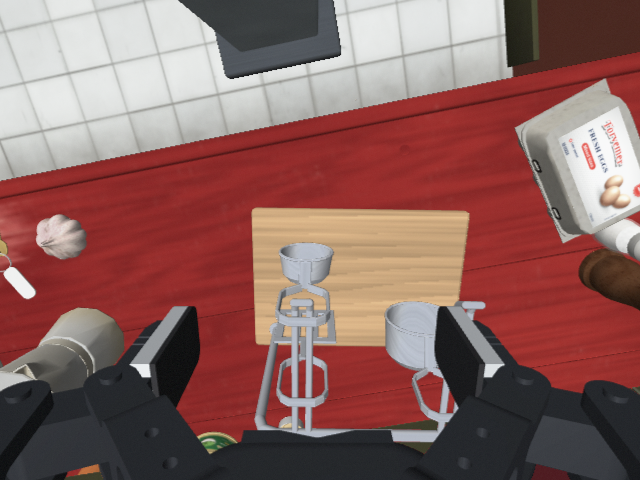

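In the wrist view, the small cup's bowl is at (306,258). Its loop top on the arm is near (303,322), the right end stop near (303,303) and the left end stop near (472,305). I'll enlarge it for refinement.

```bash
python3 - <<'E'
import cv2
a=cv2.imread('pics/w1.png')[235:440,250:500]
cv2.imwrite('pics/w1c.png',cv2.resize(a,None,fx=2.9,fy=2.9,interpolation=cv2.INTER_CUBIC))
E
```

```text
(no output)
```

View pics/w1c.png

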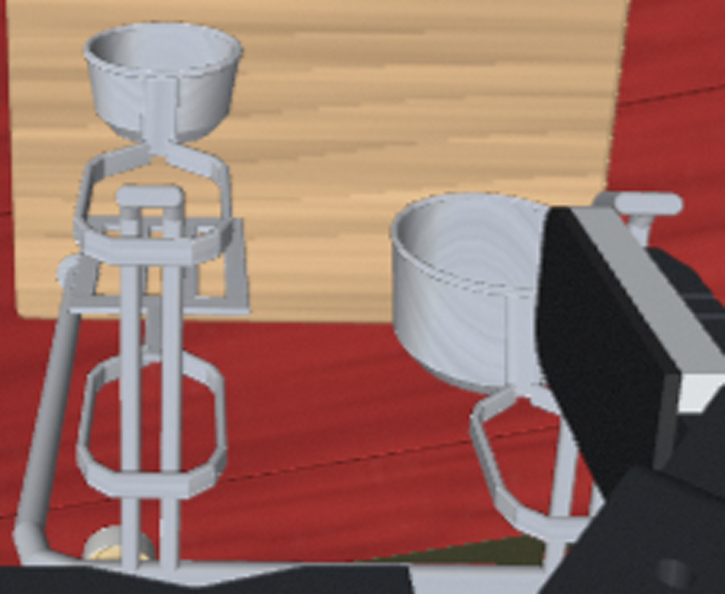

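Crop readings: right stop top (150,193), left stop top (645,203), small loop top mid-face (150,252), turner loop top (150,486), large loop top (545,530).

```bash
cat >> h.py <<'E'
KW=np.array([[405.432,0,316.7496],[0,405.432,236.6176],[0,0,1]])
HE=np.array([[.00022982,-.95740932,-.28873403,.07264535],[.99999938,-9.388e-05,.00110727,-.00042239],[-.00108722,-.28873411,.95740871,-.1429178],[0,0,0,1]])
def wray(u,pos,rot):
    R=Ro.from_euler('xyz',rot,degrees=True).as_matrix();d=R@HE[:3,:3]@np.linalg.inv(KW)@[u[0],u[1],1]
    return R@HE[:3,3]+pos,d
def wat(u,pos,rot,z):
    o,d=wray(u,pos,rot);return o+d*(z-o[2])/d[2]
def meet(r1,r2):
    A=sum(np.eye(3)-np.outer(d,d)/(d@d) for o,d in(r1,r2));b=sum((np.eye(3)-np.outer(d,d)/(d@d))@o for o,d in(r1,r2))
    return np.linalg.solve(A,b)
E
python3 - <<'E'
from h import *
np.set_printoptions(precision=4,suppress=True)
P=[.40045794,.05942551,.35962867];Q=[-179.96827,-.08800868,169.036352]
cv=lambda u:((np.array(u)+.5)/2.9-.5)+[250,235]
M={'Rstop':((150,193),(428,400),.226),'Lstop':((645,203),(109,372),.226),'small':((150,252),(431,362),.211),'turner':((150,486),(449,180),.211),'large':((545,530),(163,115),.211)}
E={}
for n,(w,t,z) in M.items():
    E[n]=wat(cv(w),P,Q,z);print(n,'wrist@z',E[n],'top@z',atz('d',t,z),'meet',meet(wray(cv(w),P,Q),ray('d',t)))
d=E['Lstop']-E['Rstop'];print('sep',np.hypot(*d[:2]),'yaw',np.degrees(np.arctan2(-d[0],d[1])))
d=E['turner']-E['small'];print('arm yaw',np.degrees(np.arctan2(d[1],d[0])),np.hypot(*d[:2]))
E
```

```text
Rstop wrist@z [0.4581 0.0364 0.226 ] top@z [0.4637 0.0366 0.226 ] meet [0.465  0.0351 0.2116]
Lstop wrist@z [0.4853 0.1615 0.226 ] top@z [0.4846 0.1648 0.226 ] meet [0.4854 0.1635 0.2247]
small wrist@z [0.4826 0.0308 0.211 ] top@z [0.4808 0.0332 0.211 ] meet [0.4799 0.0326 0.2165]
turner wrist@z [0.558  0.0154 0.211 ] top@z [0.5573 0.0191 0.211 ] meet [0.5564 0.0176 0.2135]
large wrist@z [0.5958 0.1282 0.211 ] top@z [0.5945 0.1383 0.211 ] meet [0.5954 0.1333 0.2108]
sep 0.1280734754796475 yaw -12.234469533724724
arm yaw -11.573764682867878 0.07693848007380485
```

```bash
python3 - <<'E'
from workcell import r, imaging
from h import *
go(r.sense(),[.482,.032,.169],168.5)
E
```

```text
pos [0.39986086 0.06095087 0.35985864] [ 1.79995101e+02 -7.43236591e-02  1.69124318e+02] d [-0.0864 -0.0129  0.1907] rot [ 0.   -0.07  0.62]
```

To row units: 0.19 m / 0.4 = 0.475, 0.16 m / 0.4 = 0.4, 0.8 degrees / 180 = 0.0044.

>>> {"op": "move_tool", "data": {"segments": {"ticks":[[0.085, -0.1125, -0.015, 0, 0, 0, 0.0044], [0.085, -0.215, -0.0325, 0, 0, 0, 0.0044], [0.085, -0.215, -0.0325, 0, 0, 0, 0.0044], [0.085, -0.215, -0.0325, 0.1, 0, 0, 0.0044], [0.085, -0.215, -0.0325, 0.2, 0, 0, 0.0044], [0.085, -0.215, -0.0325, 0.3, 0, 0, 0.0044], [0.085, -0.215, -0.0325, 0.4, 0, 0, 0.0044], [0.085, -0.215, -0.0325, 0.475, 0, 0, 0.0044]]}, "force": 30}}

```text
t: 2.25
tool_pos: [0.4802, 0.0349, 0.1685]
tool_rot: [180.0, -0.1, 168.6]
wrist_force: [0.3, 0.2, -0.5]
gripper_width: 0.0851
finger_force: 0.0
```

>>> {"op": "move_tool", "data": {"segments": {"ticks":[[0.085, 0, 0, 0, 0, 0, 0], [0.085, 0, 0, 0, 0, 0, 0]]}}}

```text
t: 2.45
tool_pos: [0.4818, 0.0341, 0.1714]
tool_rot: [180.0, 0.0, 168.6]
wrist_force: [0.0, 0.1, 1.0]
gripper_width: 0.085
finger_force: 0.0
```

```bash
python3 - <<'E'
from workcell import r, imaging
import cv2
d=imaging.get_image('wrist');a=d['color'][200:480,150:490,::-1]
cv2.imwrite('pics/w2.png',cv2.resize(a,None,fx=2,fy=2))
E
```

```text
(no output)
```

View pics/w2.png

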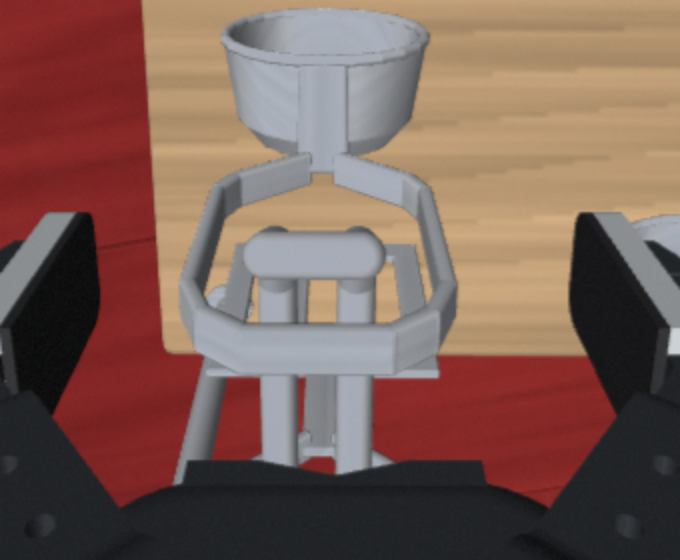

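Fingers straddle the loop: pads' inner edges at x=100 and 570, loop at 182 to 455, top face at about (318,352). The loop sits about 3 mm to tool −y. I'll check the along-arm position.

```bash
python3 - <<'E'
from h import *
from workcell import r, imaging
P=[.4818,.0341,.1714];Q=[180,0,168.6]
cv=lambda u:np.array(u)/2+[150,200]
for n,u,z in[('looptop',(318,355),.211),('near bottom edge',(318,322),.208),('stop',(315,250),.226)]:print(n,wat(cv(u),P,Q,z))
print(r.sense()['tool_pos'])
E
```

```text
looptop [0.48350567 0.03110684 0.211     ]
near bottom edge [0.47993568 0.03179361 0.208     ]
stop [0.45822724 0.03623378 0.226     ]
[0.48228715 0.0338209  0.17206557]
```

To row units: -0.003 m / 0.4 = -0.0075, 0.002 m / 0.4 = 0.005.

>>> {"op": "move_tool", "data": {"segments": {"ticks":[[0.085, -0.0025, -0.0075, 0.005, 0, 0, 0], [0.06, -0.0025, -0.0075, 0.005, 0, 0, 0], [0.05, -0.0025, -0.0075, 0.005, 0, 0, 0], [0.035, -0.0025, -0.0075, 0.005, 0, 0, 0], [0.035, -0.0025, -0.0075, 0.005, 0, 0, 0], [0.035, -0.0025, -0.0075, 0.005, 0, 0, 0], [0.035, -0.0025, -0.0075, 0.005, 0, 0, 0], [0.035, -0.0025, -0.0075, 0.005, 0, 0, 0]]}, "force": 30}}

```text
t: 3.3
tool_pos: [0.4823, 0.03, 0.1688]
tool_rot: [-180.0, 0.1, 168.5]
wrist_force: [-0.5, -0.4, 5.5]
gripper_width: 0.0451
finger_force: 31.5
```

>>> {"op": "move_tool", "data": {"segments": {"ticks":[[0.035, 0, 0, 0, 0, 0, 0], [0.035, 0, 0, 0, 0, 0, 0]]}}}

```text
t: 3.5
tool_pos: [0.4823, 0.03, 0.1688]
tool_rot: [-180.0, 0.1, 168.5]
wrist_force: [-1.0, -1.3, 4.6]
gripper_width: 0.0452
finger_force: 31.5
```

To row units: -0.031 m / 0.4 = -0.0775, -0.024 m / 0.4 = -0.06.

>>> {"op": "move_tool", "data": {"segments": {"ticks":[[0.035, 0, 0, -0.02, 0, 0, 0], [0.035, 0, 0, -0.04, 0, 0, 0], [0.035, 0, 0, -0.06, 0, 0, 0], [0.035, 0, 0, -0.0775, 0, 0, 0], [0.035, 0, 0, -0.0775, 0, 0, 0], [0.035, 0, 0, -0.0775, 0, 0, 0]]}}}

```text
t: 4.1
tool_pos: [0.482, 0.0301, 0.1993]
tool_rot: [180.0, 0.0, 168.5]
wrist_force: [0.5, 0.0, -1.9]
gripper_width: 0.0457
finger_force: 30.9
```

```bash
python3 - <<'E'
from workcell import r, imaging
import cv2
d=imaging.get_image('wrist');a=d['color'][200:480,150:490,::-1];b=imaging.get_image('scene')['color'][195:345,220:380,::-1]
import numpy as np
a=cv2.resize(a,None,fx=1.2,fy=1.2);b=cv2.resize(b,(358,336),interpolation=cv2.INTER_CUBIC)
cv2.imwrite('pics/w3.png',np.hstack([a,b]))
E
```

```text
(no output)
```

View pics/w3.png

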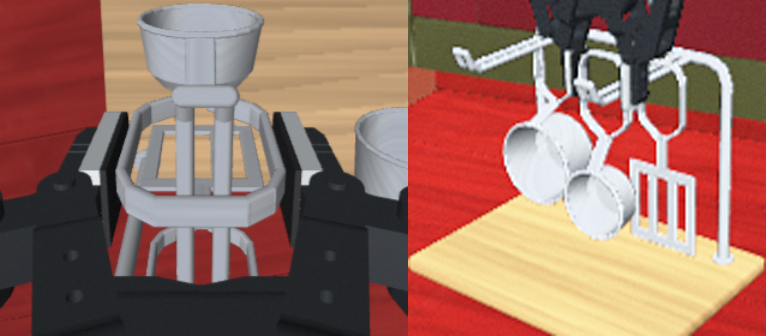

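The cup is held upright and raised about 31 mm, with the end stop inside the loop (wrist part, about (205,97)) and the turner still hanging. I'll withdraw and go across.

To row units: 0.085 m / 0.4 = 0.2125, 0.075 m / 0.4 = 0.1875.

>>> {"op": "move_tool", "data": {"segments": {"ticks":[[0.035, 0.0375, 0, 0, 0, 0, 0], [0.035, 0.075, 0, 0, 0, 0, 0], [0.035, 0.1125, 0, 0, 0, 0, 0], [0.035, 0.15, 0, 0, 0, 0, 0], [0.035, 0.1875, 0, 0, 0, 0, 0], [0.035, 0.2125, 0, 0, 0, 0, 0], [0.035, 0.2125, 0, 0, 0, 0, 0], [0.035, 0.2125, 0, 0, 0, 0, 0]]}}}

```text
t: 5.0
tool_pos: [0.3993, 0.047, 0.1994]
tool_rot: [-180.0, 0.0, 168.5]
wrist_force: [1.4, 0.2, -0.5]
gripper_width: 0.0453
finger_force: 30.9
```

>>> {"op": "move_tool", "data": {"segments": {"ticks":[[0.035, 0, 0.05, 0, 0, 0, 0], [0.035, 0, 0.1, 0, 0, 0, 0], [0.035, 0, 0.15, 0, 0, 0, 0], [0.035, 0, 0.2, 0, 0, 0, 0], [0.035, 0, 0.25, 0, 0, 0, 0], [0.035, 0, 0.3, 0, 0, 0, 0], [0.035, 0, 0.325, 0, 0, 0, 0], [0.035, 0, 0.325, 0, 0, 0, 0]]}}}

```text
t: 5.8
tool_pos: [0.4252, 0.1751, 0.199]
tool_rot: [-180.0, -0.0, 168.6]
wrist_force: [0.3, -0.4, -0.9]
gripper_width: 0.0452
finger_force: 31.1
```

>>> {"op": "move_tool", "data": {"segments": {"ticks":[[0.035, 0, 0, 0, 0, 0, 0], [0.035, 0, 0, 0, 0, 0, 0]]}}}

```text
t: 6.0
tool_pos: [0.4248, 0.1738, 0.1993]
tool_rot: [-180.0, -0.0, 168.5]
wrist_force: [-0.8, -0.3, 0.7]
gripper_width: 0.0455
finger_force: 31.1
```

```bash
python3 - <<'E'
from workcell import r, imaging
import cv2,numpy as np
s=r.sense();print(s['tool_pos'],s['tool_rot'])
d=imaging.get_image('wrist');a=d['color'][200:480,150:490,::-1];b=imaging.get_image('scene')['color'][195:345,220:380,::-1]
a=cv2.resize(a,None,fx=1.4,fy=1.4);b=cv2.resize(b,(320,392),interpolation=cv2.INTER_CUBIC)
cv2.imwrite('pics/w4.png',np.hstack([a,b]))
E
```

```text
[0.42476943 0.17376215 0.19929361] [-1.79985281e+02 -6.45556830e-03  1.68452568e+02]
```

View pics/w4.png

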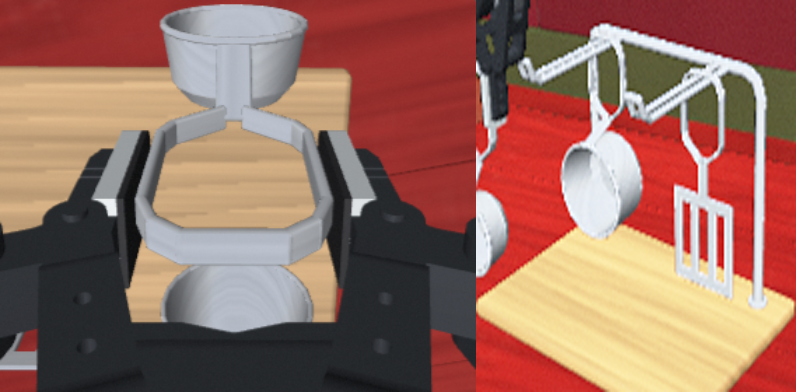

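The loop is centred over the left arm: loop centre x≈235, large bowl centre ≈237. The turner and large cup are undisturbed. I'll go forward over the stop.

To row units: -0.1 m / 0.4 = -0.25, -0.09 m / 0.4 = -0.225.

>>> {"op": "move_tool", "data": {"segments": {"ticks":[[0.035, -0.0375, 0, 0, 0, 0, 0], [0.035, -0.075, 0, 0, 0, 0, 0], [0.035, -0.1125, 0, 0, 0, 0, 0], [0.035, -0.15, 0, 0, 0, 0, 0], [0.035, -0.1875, 0, 0, 0, 0, 0], [0.035, -0.225, 0, 0, 0, 0, 0], [0.035, -0.25, 0, 0, 0, 0, 0], [0.035, -0.25, 0, 0, 0, 0, 0]]}}}

```text
t: 6.9
tool_pos: [0.5235, 0.1539, 0.1991]
tool_rot: [-180.0, 0.0, 168.4]
wrist_force: [0.7, -0.3, -1.5]
gripper_width: 0.0455
finger_force: 31.1
```

```bash
python3 - <<'E'
from workcell import r, imaging
import cv2,numpy as np
d=imaging.get_image('wrist');a=d['color'][200:480,150:490,::-1];b=imaging.get_image('scene')['color'][195:345,220:380,::-1]
a=cv2.resize(a,None,fx=1.4,fy=1.4);b=cv2.resize(b,(320,392),interpolation=cv2.INTER_CUBIC)
cv2.imwrite('pics/w5.png',np.hstack([a,b]))
E
```

```text
(no output)
```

View pics/w5.png

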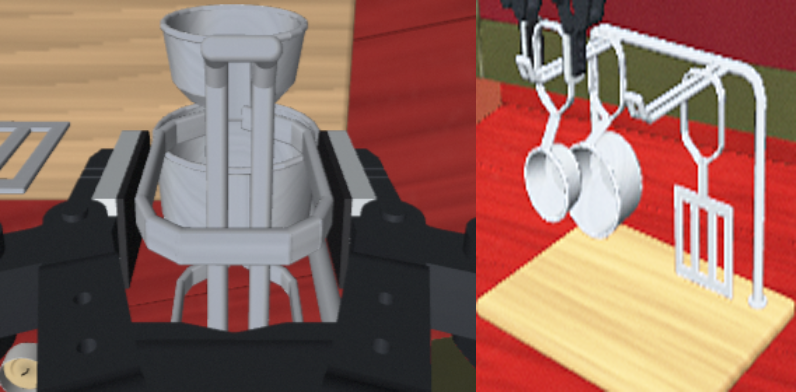

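The arm is inside the loop (arm centre x≈240, loop ≈235). The end stop at (240,48) is well in front, and the large loop top is near (237,270). I'll measure the gap and lower.

To row units: 0.03 m / 0.4 = 0.075, 0.026 m / 0.4 = 0.065.

```bash
python3 - <<'E'
from h import *
from workcell import r, imaging
s=r.sense();P=s['tool_pos'];Q=s['tool_rot'];cv=lambda u:np.array(u)/1.4+[150,200]
a=np.array([.98,-.199])
S=wat(cv((237,243)),P,Q,.242)
for y in(266,272):
  L=wat(cv((237,y)),P,Q,.211);print(L,S,'gap',(L-S)[:2]@a,'from tcp',(L-P)[:2]@a)
E
```

```text
[0.5498713  0.14954589 0.211     ] [0.52108161 0.15512809 0.242     ] gap 0.02932474534007168 from tcp 0.027984431836979604
[0.55176585 0.14916406 0.211     ] [0.52108161 0.15512809 0.242     ] gap 0.031257394701756376 from tcp 0.029917081198664302
```

>>> {"op": "move_tool", "data": {"segments": {"ticks":[[0.035, 0, 0.0025, 0.0175, 0, 0, 0], [0.035, 0, 0.0025, 0.035, 0, 0, 0], [0.035, 0, 0.0025, 0.0525, 0, 0, 0], [0.035, 0, 0.0025, 0.065, 0, 0, 0], [0.035, 0, 0.0025, 0.075, 0, 0, 0], [0.035, 0, 0.0025, 0.075, 0, 0, 0], [0.035, 0, 0.0025, 0.075, 0, 0, 0]]}}}

```text
t: 7.7
tool_pos: [0.5229, 0.1555, 0.1692]
tool_rot: [-180.0, 0.0, 168.5]
wrist_force: [0.5, -0.4, -0.1]
gripper_width: 0.0451
finger_force: 31.1
```

To row units: -0.044 m / 0.4 = -0.11, -0.039 m / 0.4 = -0.0975.

>>> {"op": "move_tool", "data": {"segments": {"ticks":[[0.035, -0.02, 0, 0, 0, 0, 0], [0.035, -0.04, 0, 0, 0, 0, 0], [0.035, -0.06, 0, 0, 0, 0, 0], [0.035, -0.08, 0, 0, 0, 0, 0], [0.035, -0.0975, 0, 0, 0, 0, 0], [0.035, -0.11, 0, 0, 0, 0, 0], [0.035, -0.11, 0, 0, 0, 0, 0], [0.035, -0.11, 0, 0, 0, 0, 0]]}}}

```text
t: 8.5
tool_pos: [0.5659, 0.1467, 0.1692]
tool_rot: [-180.0, -0.0, 168.5]
wrist_force: [-0.1, -0.2, -1.1]
gripper_width: 0.0456
finger_force: 31.1
```

```bash
cat > im.py <<'E'
from workcell import r, imaging
import cv2,sys
for n in('scene','top','wrist'): cv2.imwrite(f'pics/{sys.argv[1]}_{n}.png',imaging.get_image(n)['color'][:,:,::-1])
E
python3 im.py a
```

>>> {"op": "move_tool", "data": {"segments": {"ticks":[[0.035, -0.005, 0, 0, 0, 0, 0], [0.035, -0.01, 0, 0, 0, 0, 0], [0.035, -0.01, 0, 0, 0, 0, 0]]}}}

```text
t: 8.95
tool_pos: [0.5702, 0.1459, 0.1693]
tool_rot: [180.0, 0.0, 168.5]
wrist_force: [-0.4, -0.2, -1.2]
gripper_width: 0.0456
finger_force: 31.1
```

>>> {"op": "move_tool", "data": {"segments": {"ticks":[[0.035, -0.005, 0, 0, 0, 0, 0], [0.035, -0.01, 0, 0, 0, 0, 0], [0.035, -0.01, 0, 0, 0, 0, 0]]}}}

```text
t: 9.25
tool_pos: [0.5741, 0.145, 0.1693]
tool_rot: [-180.0, 0.0, 168.5]
wrist_force: [0.7, 0.4, -0.7]
gripper_width: 0.0453
finger_force: 31.1
```

```bash
python3 im.py b
```

>>> {"op": "move_tool", "data": {"segments": {"ticks":[[0.035, -0.0038, 0, 0, 0, 0, 0], [0.035, -0.0075, 0, 0, 0, 0, 0], [0.035, -0.0075, 0, 0, 0, 0, 0]]}}}

```text
t: 9.7
tool_pos: [0.577, 0.1445, 0.1693]
tool_rot: [180.0, 0.0, 168.5]
wrist_force: [0.0, 0.8, -0.9]
gripper_width: 0.0452
finger_force: 31.1
```

```bash
python3 im.py c
python3 - <<'E'
import cv2,numpy as np
# motion of large bowl region: diff in scene between stages, right part of the large cup
I={k:cv2.cvtColor(cv2.imread(f'pics/{k}_scene.png'),cv2.COLOR_BGR2GRAY).astype(int) for k in'abc'}
I0=cv2.cvtColor(cv2.imread('pics/scene0.png'),cv2.COLOR_BGR2GRAY).astype(int)
for k in 'abc':
    D=np.abs(I[k]-I0)[235:290,284:305];print(k,D.mean(),(D>40).sum())
E
```

```text
a 18.12034632034632 156
b 24.784415584415584 233
c 26.946320346320345 255
```

```bash
python3 - <<'E'
import cv2,numpy as np
for k in 'abc':
    I=cv2.imread(f'pics/{k}_scene.png').astype(float)
    out=[]
    for y in (255,258,261,264):
        row=I[y,285:325];sat=row[:,2]-row[:,0]  # red - blue: large on red cloth
        m=60;i=[j for j in range(1,len(sat)) if sat[j-1]<m<=sat[j]]
        out.append([round(285+j-1+(m-sat[j-1])/(sat[j]-sat[j-1]),2) for j in i])
    print(k,out)
    T=cv2.imread(f'pics/{k}_top.png').astype(float)
E
```

```text
a [[np.float64(299.83)], [np.float64(301.46)], [np.float64(302.13)], [np.float64(302.36)]]
b [[np.float64(301.13)], [np.float64(302.46)], [np.float64(303.12)], [np.float64(303.35)]]
c [[np.float64(301.91)], [np.float64(303.21)], [np.float64(303.75)], [np.float64(304.08)]]
```

Contact is confirmed: the large bowl moves with the small one. I'll ease back slightly, release and rise.

To row units: 0.002 m / 0.4 = 0.005, 0.001 m / 0.4 = 0.0025.

>>> {"op": "move_tool", "data": {"segments": {"ticks":[[0.035, 0.0025, 0, 0, 0, 0, 0], [0.035, 0.005, 0, 0, 0, 0, 0], [0.035, 0.005, 0, 0, 0, 0, 0], [0.05, 0.005, 0, 0, 0, 0, 0], [0.06, 0.005, 0, 0, 0, 0, 0], [0.075, 0.005, 0, 0, 0, 0, 0], [0.08, 0.005, 0, 0, 0, 0, 0], [0.08, 0.005, 0, 0, 0, 0, 0]]}}}

```text
t: 10.65
tool_pos: [0.5749, 0.1449, 0.1693]
tool_rot: [180.0, 0.0, 168.5]
wrist_force: [-0.1, -0.2, -0.3]
gripper_width: 0.0799
finger_force: 0.0
```

>>> {"op": "move_tool", "data": {"segments": {"ticks":[[0.08, 0, 0, 0, 0, 0, 0], [0.08, 0, 0, 0, 0, 0, 0], [0.08, 0, 0, -0.05, 0, 0, 0], [0.08, 0, 0, -0.125, 0, 0, 0], [0.08, 0, 0, -0.2, 0, 0, 0], [0.08, 0, 0, -0.3, 0, 0, 0], [0.08, 0, 0, -0.4, 0, 0, 0], [0.08, 0, 0, -0.475, 0, 0, 0]]}}}

```text
t: 11.45
tool_pos: [0.5747, 0.145, 0.3622]
tool_rot: [180.0, 0.2, 168.5]
wrist_force: [0.6, -0.2, 0.2]
gripper_width: 0.08
finger_force: 0.0
```

>>> {"op": "move_tool", "data": {"segments": {"ticks":[[0.08, 0.1, 0, 0, 0, 0, 0], [0.08, 0.2, 0, 0, 0, 0, 0], [0.08, 0.3, 0, 0, 0, 0, 0], [0.08, 0.4, 0, 0, 0, 0, 0], [0.08, 0.4, 0, 0, 0, 0, 0], [0.08, 0.4, 0, 0, 0, 0, 0], [0.08, 0.4, 0, 0, 0, 0, 0], [0.08, 0.4, 0, 0, 0, 0, 0]]}}}

```text
t: 12.25
tool_pos: [0.4189, 0.1766, 0.3589]
tool_rot: [-180.0, -0.0, 168.5]
wrist_force: [0.7, -0.0, -0.2]
gripper_width: 0.0801
finger_force: 0.0
```

```bash
python3 im.py d
python3 - <<'E'
import cv2,numpy as np
I=cv2.imread('pics/d_scene.png').astype(float)
for y in (255,258,261,264):
    sat=I[y,285:325,2]-I[y,285:325,0];print([285+j for j in range(1,40) if sat[j-1]<60<=sat[j]])
E
```

```text
[301]
[302]
[303]
[303]
```

```bash
python3 - <<'E'
from h import *
from workcell import r, imaging
s=r.sense();P=s['tool_pos'];R=Ro.from_euler('xyz',s['tool_rot'],degrees=True).as_matrix()
T=np.eye(4);T[:3,:3]=R;T[:3,3]=P;Ci=np.linalg.inv(T@HE)
q=np.array([0,0,np.radians(-11.5)])
L=np.array([.484,.1625]) # left arm end
xs=np.arange(60,135);ys=np.arange(-24,25)
a=np.array([np.cos(q[2]),np.sin(q[2])]);b=np.array([-a[1],a[0]])
G=np.array([[np.r_[L+a*x/1000+b*y/1000,.2095] for x in xs] for y in ys]).reshape(-1,3)
def warp(f,which):
    I=cv2.imread(f).astype(np.float32)
    if which=='w': X=G@Ci[:3,:3].T+Ci[:3,3];u=X@KW.T;u=u[:,:2]/u[:,2:]
    else: u=cv2.projectPoints(G,C[which][1],C[which][2],C[which][0],None)[0][:,0]
    m=u.reshape(len(ys),len(xs),2).astype(np.float32)
    return cv2.remap(I,m[...,0],m[...,1],cv2.INTER_LINEAR)
A=warp('pics/top0.png','d').mean(2);B=warp('pics/d_top.png','d').mean(2)
print('top  x  before/after mean |y|=12..18 left,right')
l=(ys>=12)&(ys<=18);m=(ys<=-12)&(ys>=-18)
Wd=warp('pics/d_wrist.png','w').mean(2);mid=np.abs(ys)<=2
for i in range(0,75,2): print(xs[i],*[int(v) for v in(A[l,i].mean(),B[l,i].mean(),A[m,i].mean(),B[m,i].mean(),B[mid,i].mean(),Wd[mid,i].mean(),Wd[l,i].mean(),Wd[m,i].mean())])
E
```

```text
top  x  before/after mean |y|=12..18 left,right
60 181 172 200 201 179 178 158 144
62 185 169 199 202 181 178 154 159
64 185 167 189 199 175 178 147 153
66 154 165 197 200 172 177 104 107
68 153 142 184 188 181 171 81 84
70 155 150 195 183 185 167 75 81
72 155 153 203 190 184 85 114 108
74 155 151 206 171 183 76 157 129
76 151 158 207 163 184 74 172 126
78 149 163 200 162 181 73 166 113
80 147 160 194 162 179 74 122 91
82 147 150 198 190 181 77 98 89
84 146 133 195 193 189 79 75 98
86 143 152 198 178 185 75 99 125
88 141 186 205 187 197 85 139 169
90 138 181 208 190 197 163 159 178
92 136 177 207 196 195 177 155 175
94 134 167 200 179 187 184 153 148
96 136 140 184 183 166 177 123 108
98 133 129 171 185 189 98 82 80
100 161 152 167 166 184 75 74 74
102 164 163 165 164 191 78 79 75
104 156 155 163 155 179 80 80 78
106 142 146 150 136 147 80 81 89
108 137 141 144 142 143 77 84 97
110 151 149 164 165 128 76 106 124
112 175 172 195 190 182 79 142 166
114 178 174 197 194 199 162 159 178
116 182 181 196 190 197 178 155 177
118 161 161 147 144 179 183 145 157
120 99 98 96 94 108 177 110 113
122 86 83 91 88 95 106 62 73
124 86 83 90 88 93 53 52 56
126 87 84 90 86 96 53 52 52
128 86 86 88 85 99 53 52 52
130 84 83 83 81 95 88 56 51
132 98 97 108 106 103 141 40 39
134 194 190 197 193 192 69 38 38
```

The loops sit at 94 and 118 mm from the arm end, so the eyes are 24 mm apart and the large cup is essentially at its start. I'll let it settle, check stillness and the turner, then hand in.

>>> {"op": "move_tool", "data": {"segments": {"ticks":[[0.08, 0, 0, 0, 0, 0, 0], [0.08, 0, 0, 0, 0, 0, 0], [0.08, 0, 0, 0, 0, 0, 0], [0.08, 0, 0, 0, 0, 0, 0], [0.08, 0, 0, 0, 0, 0, 0], [0.08, 0, 0, 0, 0, 0, 0], [0.08, 0, 0, 0, 0, 0, 0], [0.08, 0, 0, 0, 0, 0, 0]]}}}

```text
t: 13.2
tool_pos: [0.4181, 0.1768, 0.3593]
tool_rot: [-180.0, 0.0, 168.5]
wrist_force: [0.7, -0.5, 0.2]
gripper_width: 0.0803
finger_force: 0.0
```

```bash
python3 im.py e
```

>>> {"op": "move_tool", "data": {"segments": {"ticks":[[0.08, 0, 0, 0, 0, 0, 0], [0.08, 0, 0, 0, 0, 0, 0], [0.08, 0, 0, 0, 0, 0, 0]]}}}

```text
t: 13.65
tool_pos: [0.4181, 0.1768, 0.3593]
tool_rot: [-180.0, -0.0, 168.5]
wrist_force: [-0.2, 0.1, 0.3]
gripper_width: 0.08
finger_force: 0.0
```

```bash
python3 im.py f
python3 - <<'E'
import cv2,numpy as np
L=lambda n:cv2.imread(f'pics/{n}.png').astype(int)
for n in('scene','top'):
    for p,q in(('d','e'),('e','f')):
        D=np.abs(L(f'{p}_{n}')-L(f'{q}_{n}')).max(2);D=D[195:345,220:380];print(n,p,q,D.mean(),(D>40).sum())
D=np.abs(L('top0')-L('f_top')).max(2)[225:260,330:368];print('turner top diff',D.mean(),(D>40).sum())
D=np.abs(L('scene0')-L('f_scene')).max(2)[265:310,320:352];print('turner scene diff',D.mean(),(D>40).sum())
E
```

```text
scene d e 2.8317083333333333 0
scene e f 2.8307083333333334 0
top d e 4.8217083333333335 307
top e f 3.103875 1
turner top diff 4.823308270676692 0
turner scene diff 3.50625 9
```

Everything is still and the turner hasn't moved, so I'm handing in.

```bash
python3 -c "
from workcell import r, imaging
print(r.sign_off())"
```

```text
the job is handed in; nothing more can be done
None
```

The job is handed in (no verdict was returned): the small cup hangs nested in the large cup, eyes about 24 mm apart by camera, and the images show both cups still and the turner where it started.

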